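# Close the slide carrier and tuck its cover under the lip

## Robot

A 7-joint arm with a two-finger parallel gripper is mounted at the origin on the work surface; the furniture and walls round the work are solid. World frame = base frame: x ahead of the robot, y to its left, z up, the work surface at z = 0. Lengths are in m, angles in rad, forces in N, time in s.
With the tool pointing down it reaches from about 0.425 to 0.925 m from the base axis. Payload 6.8 kg.
Tool frame: the origin (TCP) lies between the finger pads; the fingertips stand r.tcp_to_tips ahead of it and the grasp point (between the pads) lies 3 mm ahead of it (r.tcp_to_tips is the distance from the TCP to the fingertips, in m); z points along the fingers, y is the line along which they close (so a half turn about z gives the same grasp; the last joint's range is limited). The gripper opens to 85 mm and grips with 20 to 120 N. Pads are 22 mm wide; open, the fingers measure 114 mm over their backs; the gripper's body (76 mm by 85 mm) begins 54 mm behind the grasp point. The pads swing forward as they close: fully open they stand 13 mm farther back than shut.
Start: joints at [-1.262, 0.477, 0.022, 1.555, -0.011, 1.109, -0.083], TCP at [0.273, 0.617, 0.253] pointing down, gripper open.
Joint ranges: [-2.96, 2.96], [-0.34, 2.1], [-1.41, 1.46], [0.24, 2.44], [-1.37, 4.51], [0.17, 1.92], [-2.96, 2.96]. Speed limits (rad/s): [2.39, 2.39, 3.14, 3.14, 3.14, 3.14, 3.14].

## Interface

Orientations are given as a rotation vector (axis times angle).
In Python, from bench import r gives the robot as it stands. The module is installed in compiled form; this text tells all that it offers.
- The arm moves only by the tool step_arm, never from a script. Its argument "moves" is a list of rows, each an object of numbers: "rx", "ry", "rz": the turn, a rotation vector about the tool's x, y, z in degrees; "dx", "dy", "dz": the shift along the tool's x, y, z in mm; "gripper": the opening, from -1 (shut) to 1 (fully open). In form: [{"rx": .., "ry": .., "rz": .., "dx": .., "dy": .., "dz": .., "gripper": ..}, ...]. A call has 1 to 20 rows; each row shifts and turns the commanded pose from where the row before left it, along the tool's axes as they then stand; what a row does not reach is not made up. A row lasts 1/8 s, in which the tool goes at most 62.5 mm and 10.7 degrees, less where a joint would pass 70% of its speed; a pose out of reach is approached as far as the arm can. A call is refused whole if a number of a shift passes 62.5 or a number of a turn 10.7, either way. A call with a gripper value outside its range is refused whole. The fingers move at their own pace and stop on an object; "grip_force" is the grip in N (left out, the last holds). Time passes only in rows, so rows that do not move let the fingers close. It gives the time, the measured TCP pose, the force, the opening and the grip force at its end, in the units of the state.
- r.get_obs(): the state, without advancing time (a new reading comes with each control period).
- r.grab_frame(name): name is "scene" or "top" or "wrist"; returns the picture (384x512x3 uint8, blue, green, red); there is no depth.
- r.camera_info(name): a dict with "mtx" (3x3 intrinsics, pixels), "rvec" (rotation vector, rad) and "tvec" (3), from world to camera coordinates, as OpenCV has them. Camera axes: x right, y down, z forward; pixel columns grow to the right and rows downward; lengths in m; the calibration is good to about 2 mm. A picture is of the moment at which its call begins: read the wrist's pose just before it. camera_info takes no time and is no camera call; for the wrist camera it gives the pose at the moment of the call.
- r.hand_in(): hands the job in; it is judged then, once.
The state is a dict: "clock": time; "joints": joint angles; "qvel": joint speeds; "tau": joint torques, N m; "tcp_pos": TCP position; "orientation": TCP orientation; "contact_force": force on the tool from outside, world axes, zero at the start; "moment": the same for the moment, N m; "grip_width": finger opening in m; "gripper_force": force on a finger pad.
Only numpy, scipy, OpenCV 4.12 (cv2) and the standard library are available. Lean on these libraries where they do the work, as an engineer would, in place of code of your own. Each camera call takes 0.05 s, during which the arm holds its last target. There are 200 camera calls.

## Task

Close the microscope slide carrier with the fingertips: push its green cover flap over from the outside until it lies flat over the slides, then, keeping it down, push it by its white thumb rib toward the steel lip until its front edge is tucked fully home under the lip, and let go so that it stays shut by itself. Push only on the outer side of the flap: pinch and lift nothing, never touch its black inner side, do not shove the carrier across the bench, and leave the petri dishes, the tube and the beaker as they stand.

Things in the scene. Friction and masses are not known exactly. Their poses are not given: they have to be found in the camera images.
- carrier: white slide carrier standing loose on the bench on rubber feet, 1.5 kg, 156 x 104 mm, plate top 12 mm above the bench, three glass slides in its bay. Origin: centre of its underside. Its +x axis points from the hinge end to the lip end (the way the flap folds and then slides), y lies along the hinge, z up. Pushed level with more than about 6 N it may skid
- cover (a joint): angle of the green flap, rad: 0 = flat over the slides, 1.57 = upright, 2.0 (limit) = leaning back, away from the lip. It starts at 1.3 to 1.8, held there by a soft spring and friction. Holding it flat takes about 2 N near the rib; let go untucked, it springs up again to about 0.8. Tucked, it rests at up to 0.08
- pin_slide (a joint): how far the hinge pin and flap have slid toward the lip, m: 0 = back, 0.018 = fully home (end stop). Starts at 0 to 0.002, stays where left; about 2.2 N moves it. If slid forward before the flap is flat, the flap lands on top of the lip. Flat at the start, the free edge is 3 to 5 mm short of the lip's mouth; at the end stop 13 mm of it lie under the lip
- cover_hinge (a point): middle of the hinge axis, 18.5 mm above the bench and, at pin_slide 0, 45 mm from the carrier's origin along its -x; moves with pin_slide. x axis: along the flap to its free edge; z axis: normal of the outer face, which lies 2 mm outside the axis (flat: 20.5 mm above the bench). Main panel 92 mm wide
- cover_rib (a point): on the flap's outer face, middle of the foot of the white thumb rib, on the rib's side toward the hinge, 60 mm from the hinge axis. The rib is 80 mm long (parallel to the hinge), 6 mm wide and stands 6.5 mm proud of the outer face. Axes as cover_hinge
- cover_edge (a point): middle of the flap's free front edge, 90 mm from the hinge axis: the last 20 mm of the flap are a tongue 66 mm wide and 2.5 mm thick. Axes as cover_hinge
- lip_mouth (a point): middle of the lower front edge of the steel retaining lip, 50 mm from the carrier's origin along its +x, 26 mm above the bench: the tongue must go under it. The lip is 84 mm wide, fixed to the carrier, its roof 4 mm thick and 22 mm deep; below it is room of 14 mm down to the plate
- cover_lining: black lining, 1.5 mm thick, over the flap's inner side (the side toward the slides), tongue included, 2 to 3 mm short of the edges; not to be touched. Origin on the hinge axis, axes as cover_hinge
- petri_stack: clear stack of petri dishes, 61 x 62 x 42 mm, loose bystander; origin centre of underside
- tube50_1: white capped 50 ml tube with a red cap standing upright, 34 mm across, 112 mm tall, loose bystander; origin centre of underside
- beaker_0: small clear beaker, 54 x 58 x 70 mm, loose bystander; origin centre of underside

How it is judged:
By the outcome, as a careful person would: the job done as asked, in the order asked, and still so for the second after the job is handed in, with the robot touching nothing.
It also fails if it takes over 38 s, if anything falls off the work surface, if the arm or the gripper's body presses on something with over 40 N, if the wrist force passes 120 N, or if a joint passes its speed limit or range.

## Working session

There is one attempt and no reset: what is moved stays moved. The work goes in short steps, Python scripts to look and compute and a tool call to move; the robot and the scene stay as the last step left them, time stands still between calls to the robot, and variables do not carry over. Pictures are saved under pics/ and viewed, at most 10 in all, crops included, and the job is handed in when it is done.

Besides the shell and the picture viewer there is one more tool, called by a JSON object that holds its "op" and its "data". step_arm: Moves the arm, as the interface text tells. Its arguments: {"type":"object","properties":{"moves":{"type":"array","items":{"type":"object","properties":{"rx":{"type":"number"},"ry":{"type":"number"},"rz":{"type":"number"},"dx":{"type":"number"},"dy":{"type":"number"},"dz":{"type":"number"},"gripper":{"type":"number"}}}},"grip_force":{"type":"number"}},"required":["moves"]}

```bash
mkdir -p pics
python3 - <<'E'
from bench import r
import cv2,numpy as np
o=r.get_obs();print(o, r.tcp_to_tips)
for n in ("scene","top"):
    cv2.imwrite(f"pics/{n}0.png",r.grab_frame(n)); c=r.camera_info(n);print(n,c)
E
```

```text
{'clock': 0.0, 'joints': array([-1.26212041,  0.47783228,  0.022311  ,  1.55644674, -0.01151735,
        1.10928579, -0.08311702]), 'qvel': array([ 0.00062748,  0.00058829,  0.00067234, -0.00057056,  0.00070398,
       -0.00054811,  0.00160704]), 'tau': array([-4.72390366e-05, -5.96447754e+01,  1.60719652e+00, -2.81209069e+01,
        1.22158119e-02,  9.30874347e-03,  1.46178877e-05]), 'tcp_pos': array([0.27301794, 0.61672214, 0.25230552]), 'orientation': array([-6.49850759e-01, -3.07336460e+00,  2.86538937e-03]), 'contact_force': array([ 0.30662258, -0.06187886,  0.23672091]), 'moment': array([-0.01411246, -0.01112331, -0.01815784]), 'gripper_force': 0.0, 'grip_width': 0.08502646328522759} 0.022
scene {'mtx': array([[483.72593021,   0.        , 253.45670822],
       [  0.        , 483.72593021, 189.41253494],
       [  0.        ,   0.        ,   1.        ]]), 'rvec': array([ 1.89263564, -1.19170066,  0.61947632]), 'tvec': array([-0.17052852,  0.27420867,  0.97933622])}
top {'mtx': array([[390.50097309,   0.        , 250.91864429],
       [  0.        , 390.50097309, 191.68983919],
       [  0.        ,   0.        ,   1.        ]]), 'rvec': array([ 2.20921317, -2.18699314,  0.0988723 ]), 'tvec': array([-0.01950452,  0.43041738,  1.09374065])}
```

Run:
```python
import cv2
for n in ("scene","top"):
    cv2.imwrite(f"pics/{n}1.png",cv2.resize(cv2.imread(f"pics/{n}0.png"),(800,600),interpolation=cv2.INTER_CUBIC))
```

```text
(no output)
```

View pics/scene1.png

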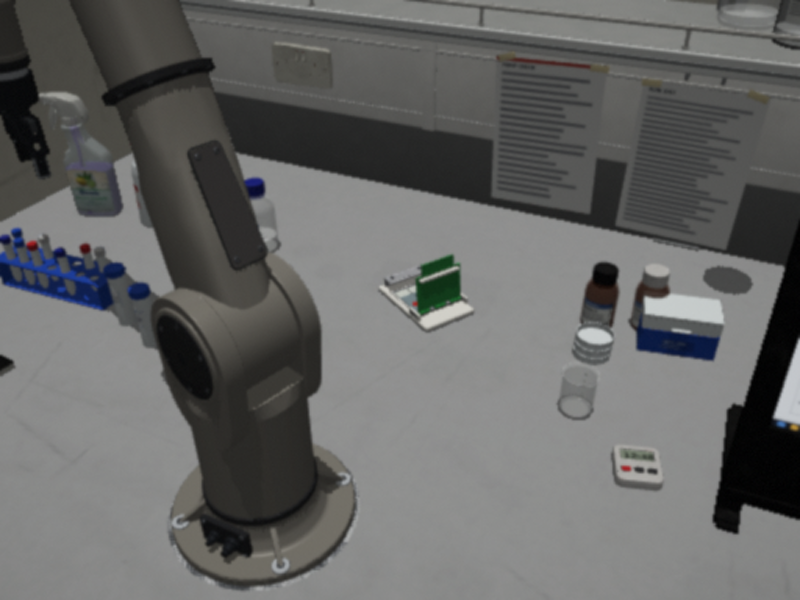

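View pics/top1.png

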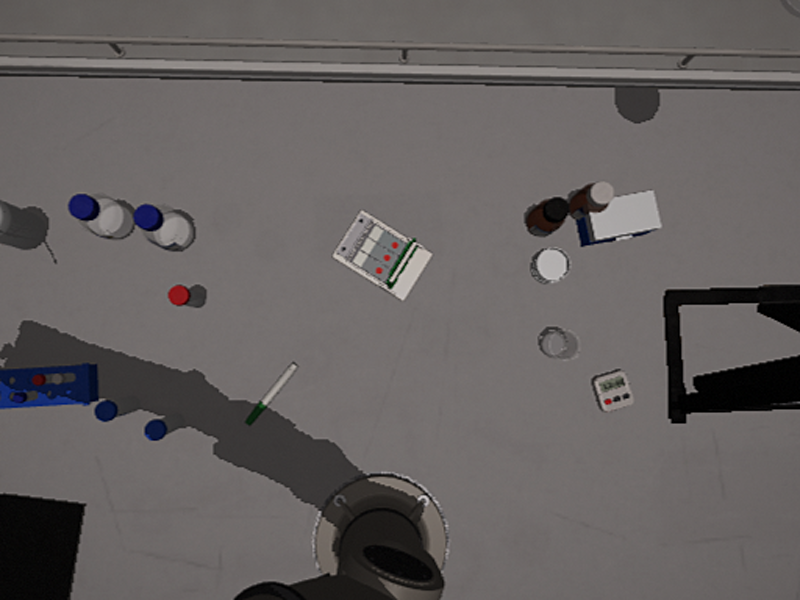

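The scene view shows the carrier near (425,297) with its green flap upright, and the white rib and outer face towards the camera. In the top view (800x600) the carrier's corners are near (362,210), (433,250), (405,300) and (333,257). The lip is at the upper left and the hinge at the lower right. Next I'll crop for precise corners.

Run:
```python
import cv2,numpy as np
a=cv2.imread("pics/scene0.png")[155:215,235:310]; b=cv2.imread("pics/top0.png")[130:196,208:282]
A=cv2.resize(a,None,fx=8,fy=8,interpolation=cv2.INTER_CUBIC);A=A[:, :600]
B=cv2.resize(b,None,fx=8,fy=8,interpolation=cv2.INTER_CUBIC)
cv2.imwrite("pics/ca.png",A);cv2.imwrite("pics/cb.png",B);print(A.shape,B.shape)
```

```text
(480, 600, 3) (528, 592, 3)
```

View pics/ca.png

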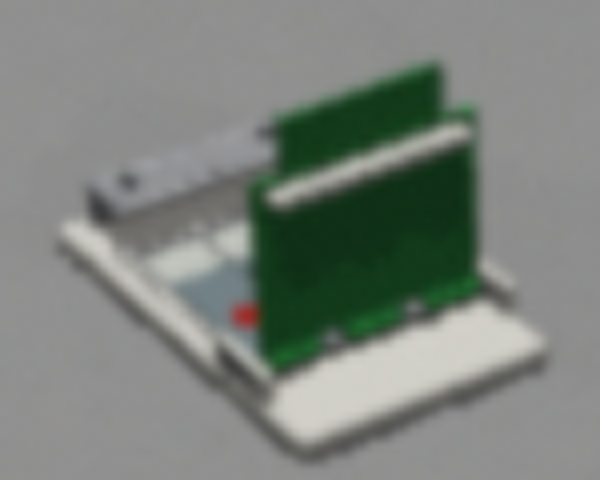

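View pics/cb.png

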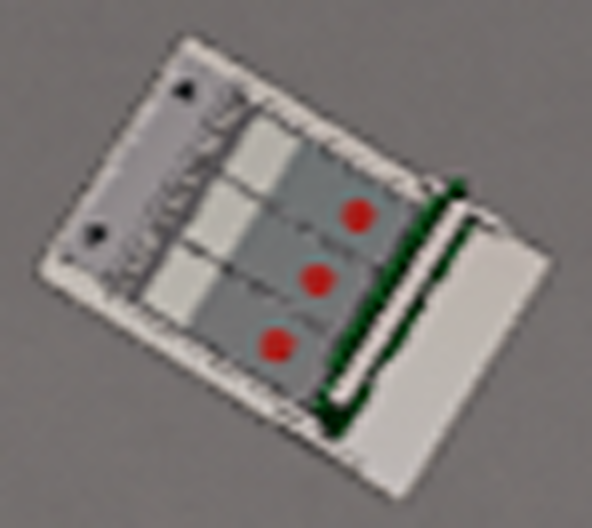

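```bash
cat > fit.py <<'E'
import numpy as np,cv2
from bench import r
from scipy.optimize import least_squares
S=lambda u,v:(235+(u+.5)/8-.5,155+(v+.5)/8-.5)
T=lambda u,v:(208+(u+.5)/8-.5,130+(v+.5)/8-.5)
P=[(-78,-52),(-78,52),(78,52),(78,-52)]
body=[("top",T(552,260),(-78,-52,12)),("top",T(402,500),(-78,52,12)),("top",T(40,270),(78,52,12)),("top",T(190,38),(78,-52,12)),
("scene",S(302,442),(-78,52,12)),("scene",S(547,345),(-78,-52,12)),("scene",S(62,230),(78,52,12))]
flap=[("scene",S(282,115),(90,33,1)),("scene",S(441,65),(90,-33,1)),("scene",S(258,183),(70,46,1)),("scene",S(475,108),(70,-46,1)),
("scene",S(275,198),(63,40,8.5)),("scene",S(462,132),(63,-40,8.5)),("top",T(343,390),(63,40,8.5)),("top",T(460,208),(63,-40,8.5))]
def proj(n,p):
    c=r.camera_info(n); return cv2.projectPoints(np.array(p,float).reshape(-1,3),c["rvec"],c["tvec"],c["mtx"],None)[0].reshape(-1,2)
def carr(q,p):
    c,s=np.cos(q[2]),np.sin(q[2]); p=np.array(p)/1000
    return np.array([q[0]+c*p[0]-s*p[1],q[1]+s*p[0]+c*p[1],p[2]])
def flapc(a,p,slide=1):
    x,y,z=p; return (-45+slide+np.cos(a)*x-np.sin(a)*z,y,18.5+np.sin(a)*x+np.cos(a)*z)
def res(q):
    off={"top":q[4:6],"scene":q[6:8]}
    o=[]
    for n,uv,p in body: o.append(proj(n,carr(q,p))[0]-uv+off[n])
    for n,uv,p in flap: o.append(proj(n,carr(q,flapc(q[3],p)))[0]-uv+off[n])
    return np.r_[np.ravel(o),np.array(q[4:])*0.7]
if __name__=="__main__":
    f=least_squares(res,[.7,0,1.0,1.57,0,0,0,0],loss="soft_l1")
    print(f.x, np.degrees(f.x[2:4]));print(np.round(f.fun[:-4].reshape(-1,2),2))
    np.save("q.npy",f.x)
    for n,p in(("hinge",flapc(f.x[3],(0,0,0))),("rib",flapc(f.x[3],(60,0,2))),("edge",flapc(f.x[3],(90,0,2)))):print(n,np.round(p,1),carr(f.x,p))
E
python3 fit.py
```

```text
[ 0.51537215  0.00317825  1.01775595  1.41545187 -0.30937934  0.52474566
  0.41135844  0.1083017 ] [58.31312072 81.09941821]
[[ 0.61 -0.17]
 [ 0.05  0.45]
 [-0.96  0.03]
 [-0.15 -1.33]
 [ 0.29  0.11]
 [ 1.09 -0.16]
 [-0.33 -0.55]
 [-0.86  0.32]
 [-0.27 -0.57]
 [-1.38  0.18]
 [-0.18 -0.54]
 [ 0.18  0.93]
 [ 1.44  0.3 ]
 [-0.29  1.61]
 [ 0.97 -0.7 ]]
hinge [-44.    0.   18.5] [ 0.49225997 -0.03426273  0.0185    ]
rib [-36.7   0.   78.1] [ 0.49609833 -0.02804471  0.07808694]
edge [-32.1   0.  107.7] [ 0.49853646 -0.02409502  0.10772569]
```

{"op": "step_arm", "data": {"moves": [{"dx": -41.1,"dy": -32,"gripper": -1},{"dx": -41.1,"dy": -32,"gripper": -1},{"dx": -41.1,"dy": -32,"gripper": -1},{"dx": -41.1,"dy": -32,"gripper": -1},{"dx": -41.1,"dy": -32,"gripper": -1},{"dx": -41.1,"dy": -32,"gripper": -1},{"dx": -41.1,"dy": -32,"gripper": -1},{"dx": -41.1,"dy": -32,"gripper": -1},{"dx": -21.9,"dy": -47,"gripper": -1},{"dx": -21.9,"dy": -47,"gripper": -1},{"dx": -21.9,"dy": -47,"gripper": -1},{"dx": -21.9,"dy": -47,"gripper": -1},{"dx": -21.9,"dy": -47,"gripper": -1},{"dx": -21.9,"dy": -47,"gripper": -1}]}}

```text
invalid input at $.moves[0]: expected keys rx, ry, rz, dx, dy, dz, gripper
```

{"op": "step_arm", "data": {"moves": [{"rz": 9.8},{"rz": 9.8},{"rz": 9.8},{"rz": 9.8},{"rz": 9.8},{"rz": 9.8},{"rz": 9.8},{"rz": 9.8},{"rz": 9.8},{"rz": 9.8}]}}

```text
invalid input at $.moves[0]: expected keys rx, ry, rz, dx, dy, dz, gripper
```

```bash
cat > st.py <<'E'
import numpy as np,cv2
from bench import r
from scipy.spatial.transform import Rotation as R
def state():
    q=np.load("q.npy"); o=r.get_obs(); M=R.from_rotvec(o["orientation"]).as_matrix()
    tip=o["tcp_pos"]+M[:,2]*r.tcp_to_tips
    c,s=np.cos(q[2]),np.sin(q[2]); W=np.array([[c,s,0],[-s,c,0],[0,0,1]])
    print("t",round(o["clock"],2),"tip(carrier mm)",np.round(1000*(W@(tip-[q[0],q[1],0])),1),"F carrier",np.round(W@o["contact_force"],2),
     "toolx yaw",round(np.degrees(np.arctan2(M[1,0],M[0,0])),1),"z",np.round(M[:,2],3),"w",round(o["grip_width"],4),r.tcp_to_tips)
    return W@M
E
python3 -c "
from st import *
state();print(r.get_obs()['joints'],r.get_obs()['tcp_pos']);im=r.grab_frame('wrist');np.save('wc.npy',r.camera_info('wrist'),allow_pickle=True);cv2.imwrite('pics/w0.png',im);cv2.imwrite('pics/w1.png',cv2.resize(im,(800,600)))"
```

```text
t 0.1 tip(carrier mm) [394.8 528.5 230.4] F carrier [ 0.51  0.77 -0.68] toolx yaw 156.1 z [-0.001 -0.002 -1.   ] w 0.0856 0.022
[-1.26210691  0.47774531  0.02234751  1.55633425 -0.0114805   1.109288
 -0.08312224] [0.27307559 0.61676443 0.25241205]
```

View pics/w1.png

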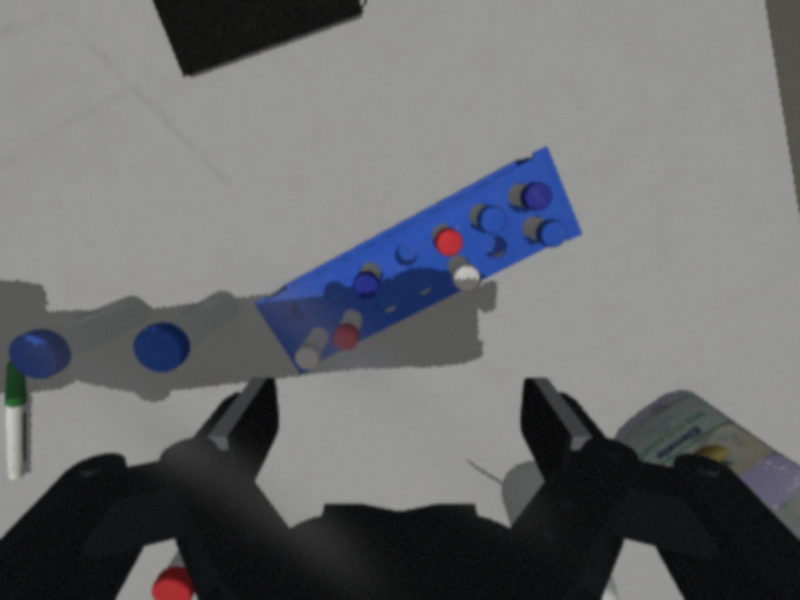

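That wrist view was from the start pose: tube rack in the middle, open fingers at the bottom edge. The move rows were rejected because every key is required, so I'll send them again complete.

{"op": "step_arm", "data": {"moves": [{"dx": -41.1,"dy": -32,"dz": 0,"rx": 0,"ry": 0,"rz": 0,"gripper": -1},{"dx": -41.1,"dy": -32,"dz": 0,"rx": 0,"ry": 0,"rz": 0,"gripper": -1},{"dx": -41.1,"dy": -32,"dz": 0,"rx": 0,"ry": 0,"rz": 0,"gripper": -1},{"dx": -41.1,"dy": -32,"dz": 0,"rx": 0,"ry": 0,"rz": 0,"gripper": -1},{"dx": -41.1,"dy": -32,"dz": 0,"rx": 0,"ry": 0,"rz": 0,"gripper": -1},{"dx": -41.1,"dy": -32,"dz": 0,"rx": 0,"ry": 0,"rz": 0,"gripper": -1},{"dx": -41.1,"dy": -32,"dz": 0,"rx": 0,"ry": 0,"rz": 0,"gripper": -1},{"dx": -41.1,"dy": -32,"dz": 0,"rx": 0,"ry": 0,"rz": 0,"gripper": -1},{"dx": -21.9,"dy": -47,"dz": 0,"rx": 0,"ry": 0,"rz": 0,"gripper": -1},{"dx": -21.9,"dy": -47,"dz": 0,"rx": 0,"ry": 0,"rz": 0,"gripper": -1},{"dx": -21.9,"dy": -47,"dz": 0,"rx": 0,"ry": 0,"rz": 0,"gripper": -1},{"dx": -21.9,"dy": -47,"dz": 0,"rx": 0,"ry": 0,"rz": 0,"gripper": -1},{"dx": -21.9,"dy": -47,"dz": 0,"rx": 0,"ry": 0,"rz": 0,"gripper": -1},{"dx": -21.9,"dy": -47,"dz": 0,"rx": 0,"ry": 0,"rz": 0,"gripper": -1}]}}

```text
clock: 1.9
tcp_pos: [0.476, -0.0626, 0.2534]
orientation: [0.65, 3.073, 0.0]
contact_force: [0.4, 1.0, 0.2]
grip_width: -0.0001
gripper_force: 0.0
```

{"op": "step_arm", "data": {"moves": [{"dx": 0,"dy": 0,"dz": 0,"rx": 0,"ry": 0,"rz": 9.8,"gripper": -1},{"dx": 0,"dy": 0,"dz": 0,"rx": 0,"ry": 0,"rz": 9.8,"gripper": -1},{"dx": 0,"dy": 0,"dz": 0,"rx": 0,"ry": 0,"rz": 9.8,"gripper": -1},{"dx": 0,"dy": 0,"dz": 0,"rx": 0,"ry": 0,"rz": 9.8,"gripper": -1},{"dx": 0,"dy": 0,"dz": 0,"rx": 0,"ry": 0,"rz": 9.8,"gripper": -1},{"dx": 0,"dy": 0,"dz": 0,"rx": 0,"ry": 0,"rz": 9.8,"gripper": -1},{"dx": 0,"dy": 0,"dz": 0,"rx": 0,"ry": 0,"rz": 9.8,"gripper": -1},{"dx": 0,"dy": 0,"dz": 0,"rx": 0,"ry": 0,"rz": 9.8,"gripper": -1},{"dx": 0,"dy": 0,"dz": 0,"rx": 0,"ry": 0,"rz": 9.8,"gripper": -1},{"dx": 0,"dy": 0,"dz": 0,"rx": 0,"ry": 0,"rz": 9.8,"gripper": -1}]}}

```text
clock: 3.15
tcp_pos: [0.476, -0.061, 0.2531]
orientation: [-2.75, -1.518, 0.0]
contact_force: [-0.7, -0.9, -0.5]
grip_width: -0.0003
gripper_force: 0.0
```

```bash
python3 -c "
from st import *
state();print(r.get_obs()['joints'],r.get_obs()['tcp_pos']);c=r.camera_info('wrist');im=r.grab_frame('wrist');np.savez('wc.npz',**c);cv2.imwrite('pics/w2.png',im);cv2.imwrite('pics/w3.png',cv2.resize(im,(800,600),interpolation=cv2.INTER_CUBIC))"
```

```text
t 3.15 tip(carrier mm) [-7.530e+01 -2.000e-01  2.311e+02] F carrier [-1.15  0.16 -0.53] toolx yaw 57.8 z [-0.  0. -1.] w -0.0003 0.022
[-0.51770439  0.16075407  0.58113085  2.03790476 -0.10663688  0.97198166
 -0.44424406] [ 0.47602147 -0.06099185  0.25314825]
```

View pics/w3.png

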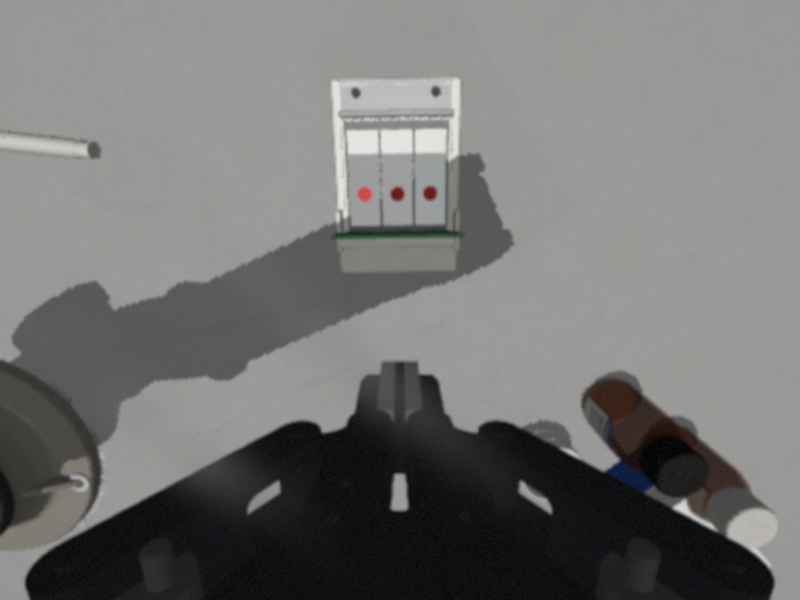

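The wrist view shows the carrier squarely aligned with the tool. Its plate corners are near (332,80), (461,80), (457,271) and (341,271), and the flap is seen edge-on along row 236. The shut fingertips are at about (400,370). I'll add these points to the fit.

```bash
cat > fit2.py <<'E'
import fit; from fit import *
wc=np.load("wc.npz"); k=512/800
V=lambda u,v:((u+.5)*k-.5,(v+.5)*k-.5)
W=[(V(332,80),(78,52,12)),(V(461,80),(78,-52,12)),(V(457,271),(-78,-52,12)),(V(341,271),(-78,52,12))]
WF=[(V(332,236),(70,46,1)),(V(463,236),(70,-46,1))]
pw=lambda p:cv2.projectPoints(np.array(p,float).reshape(-1,3),wc["rvec"],wc["tvec"],wc["mtx"],None)[0].reshape(2)
def res2(q):
    o=[pw(carr(q,p))-uv+q[8:10] for uv,p in W]+[pw(carr(q,flapc(q[3],p)))-uv+q[8:10] for uv,p in WF]
    return np.r_[fit.res(q[:8]),np.ravel(o),np.array(q[8:])*.7]
f=least_squares(res2,np.r_[np.load("q.npy"),0,0],loss="soft_l1")
print(np.round(f.x,4),np.degrees(f.x[2:4]));print(np.round(f.fun[-14:].reshape(-1,2),2),np.round(f.fun[:30].reshape(-1,2),2).tolist())
np.save("q.npy",f.x[:8])
wp=np.linalg.inv(cv2.Rodrigues(wc["rvec"])[0])@-wc["tvec"];print("cam",wp)
E
python3 fit2.py; python3 -c "
from st import *
state()"
```

```text
[ 0.5134  0.0018  1.0176  1.4249 -0.8096 -0.1076  0.1485 -0.3941  0.0987
 -0.7439] [58.30148547 81.64061712]
[[-0.77 -0.51]
 [ 1.6  -1.13]
 [-0.1   1.5 ]
 [-0.45  1.98]
 [-0.67  0.17]
 [ 1.25 -0.4 ]
 [ 0.07 -0.52]] [[0.59, -0.12], [0.03, 0.5], [-0.98, 0.07], [-0.17, -1.29], [0.2, 0.14], [1.05, -0.17], [-0.46, -0.61], [-0.77, 0.39], [-0.14, -0.52], [-1.33, 0.24], [-0.08, -0.51], [0.22, 1.02], [1.52, 0.36], [-0.09, 1.83], [1.17, -0.49]]
cam [0.51504867 0.00223305 0.373584  ]
t 3.2 tip(carrier mm) [-73.1  -1.2 231.1] F carrier [ 0.87 -0.25 -0.07] toolx yaw 57.4 z [-0.  0. -1.] w 0.0003 0.022
```

{"op": "step_arm", "data": {"moves": [{"dx": 0,"dy": -1.2,"dz": 33.5,"rx": 0,"ry": 0,"rz": -0.9,"gripper": -1},{"dx": 0,"dy": 0,"dz": 33.5,"rx": 0,"ry": 0,"rz": 0,"gripper": -1},{"dx": 0,"dy": 0,"dz": 33.5,"rx": 0,"ry": 0,"rz": 0,"gripper": -1},{"dx": 0,"dy": 0,"dz": 33.5,"rx": 0,"ry": 0,"rz": 0,"gripper": -1},{"dx": 10,"dy": 0,"dz": 0,"rx": 0,"ry": 0,"rz": 0,"gripper": -1},{"dx": 7,"dy": 0,"dz": 0,"rx": 0,"ry": 0,"rz": 0,"gripper": -1},{"dx": 4,"dy": 0,"dz": 0,"rx": 0,"ry": 0,"rz": 0,"gripper": -1}]}}

```text
clock: 4.08
tcp_pos: [0.4875, -0.0415, 0.1206]
orientation: [2.732, 1.549, 0.004]
contact_force: [0.1, 0.1, -0.4]
grip_width: -0.0003
gripper_force: 0.0
```

```bash
python3 -c "
from st import *
state();im=np.vstack([cv2.resize(r.grab_frame('scene')[145:215,215:325],(800,300),interpolation=cv2.INTER_CUBIC),cv2.resize(r.grab_frame('top')[120:200,200:290],(800,300),interpolation=cv2.INTER_CUBIC)]);
a=cv2.resize(r.grab_frame('scene')[140:215,225:320],(400,316),interpolation=cv2.INTER_CUBIC);b=cv2.resize(r.grab_frame('wrist'),(400,300),interpolation=cv2.INTER_AREA)
cv2.imwrite('pics/p1.png',np.hstack([a[:300],b]));state()"
```

```text
t 4.08 tip(carrier mm) [-50.4  -0.8  98.6] F carrier [ 0.14  0.01 -0.44] toolx yaw 59.1 z [ 0.003  0.001 -1.   ] w -0.0003 0.022
t 4.28 tip(carrier mm) [-51.7  -0.2  97.9] F carrier [ 0.31 -0.49  0.64] toolx yaw 59.0 z [ 0.001  0.    -1.   ] w 0.0001 0.022
```

View pics/p1.png

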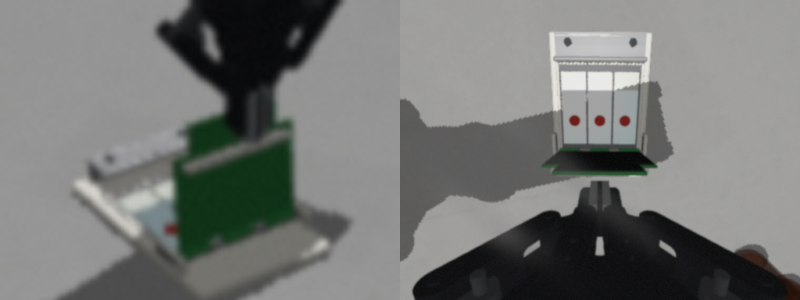

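The picture shows the fingertips above the rib, on the tongue's outer side, with a few mm of gap. Next I fold the flap along an arc.

{"op": "step_arm", "data": {"moves": [{"dx": 6.4,"dy": 0,"dz": 0,"rx": 0,"ry": 0,"rz": 0.5,"gripper": -1},{"dx": 7.9,"dy": 0,"dz": 2.2,"rx": 0,"ry": 0,"rz": 0,"gripper": -1},{"dx": 7.9,"dy": 0,"dz": 2.3,"rx": 0,"ry": 0,"rz": 0,"gripper": -1},{"dx": 6.4,"dy": 0,"dz": 3,"rx": 0,"ry": 0,"rz": 0,"gripper": -1},{"dx": 6.4,"dy": 0,"dz": 3,"rx": 0,"ry": 0,"rz": 0,"gripper": -1},{"dx": 5.8,"dy": 0,"dz": 4,"rx": 0,"ry": 0,"rz": 0,"gripper": -1},{"dx": 5.8,"dy": 0,"dz": 4,"rx": 0,"ry": 0,"rz": 0,"gripper": -1}]}}

```text
clock: 5.15
tcp_pos: [0.5105, -0.0023, 0.1005]
orientation: [-2.741, -1.535, 0.0]
contact_force: [-0.4, -0.8, 1.3]
grip_width: 0.0001
gripper_force: 0.4
```

```bash
python3 -c "
from st import *
state()
a=cv2.resize(r.grab_frame('scene')[140:215,225:320],(400,316),interpolation=cv2.INTER_CUBIC);b=cv2.resize(r.grab_frame('wrist'),(400,300),interpolation=cv2.INTER_AREA)
cv2.imwrite('pics/p2.png',np.hstack([a[:300],b]));state()"
```

```text
t 5.15 tip(carrier mm) [-5.   0.4 78.5] F carrier [-0.89 -0.14  1.34] toolx yaw 58.5 z [-0.  0. -1.] w 0.0001 0.022
t 5.25 tip(carrier mm) [-4.8  0.6 78.3] F carrier [0.01 1.07 0.77] toolx yaw 58.6 z [-0.001  0.    -1.   ] w -0.0002 0.022
```

View pics/p2.png

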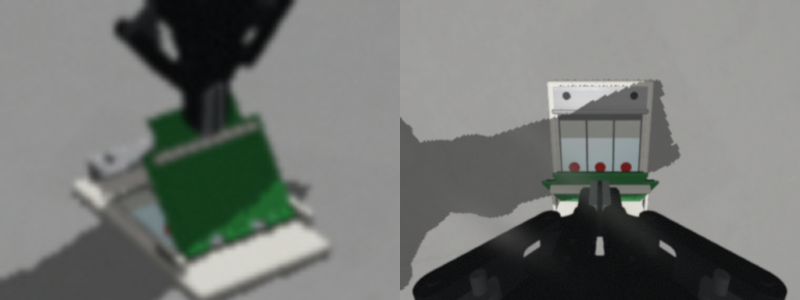

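{"op": "step_arm", "data": {"moves": [{"dx": 5,"dy": 0,"dz": 5,"rx": 0,"ry": 0,"rz": 0,"gripper": -1},{"dx": 5,"dy": 0,"dz": 5,"rx": 0,"ry": 0,"rz": 0,"gripper": -1},{"dx": 3,"dy": 0,"dz": 4,"rx": 0,"ry": 0,"rz": 0,"gripper": -1},{"dx": 0,"dy": 0,"dz": -8,"rx": 0,"ry": 0,"rz": 0,"gripper": -1},{"dx": -4,"dy": 0,"dz": -15,"rx": 0,"ry": 0,"rz": 0,"gripper": -1},{"dx": -16,"dy": 0,"dz": -6,"rx": 0,"ry": 0,"rz": 0,"gripper": -1},{"dx": -20,"dy": 0,"dz": 0,"rx": 0,"ry": 0,"rz": 0,"gripper": -1}]}}

```text
clock: 6.12
tcp_pos: [0.4958, -0.0269, 0.1166]
orientation: [2.74, 1.535, 0.002]
contact_force: [-0.5, -0.2, 0.1]
grip_width: 0.0003
gripper_force: 0.0
```

```bash
python3 -c "
from st import *
state()
np.savez('wc2.npz',**r.camera_info('wrist'));w=r.grab_frame('wrist');cv2.imwrite('pics/w4.png',w);s=r.grab_frame('scene');cv2.imwrite('pics/s4.png',s)
a=cv2.resize(s[140:215,225:320],(400,316),interpolation=cv2.INTER_CUBIC);b=cv2.resize(w[60:300,156:356],(400,480),interpolation=cv2.INTER_CUBIC)
c=np.zeros((480,800,3),np.uint8);c[:316,:400]=a;c[:,400:]=b
cv2.imwrite('pics/p3.png',c);state()"
```

```text
t 6.12 tip(carrier mm) [-33.6  -0.1  94.6] F carrier [-0.46  0.34  0.05] toolx yaw 58.5 z [ 0.001  0.    -1.   ] w 0.0003 0.022
t 6.22 tip(carrier mm) [-36.1   0.5  93.9] F carrier [-0.86  0.62  0.48] toolx yaw 58.3 z [-0.001 -0.001 -1.   ] w 0.0001 0.022
```

View pics/p3.png

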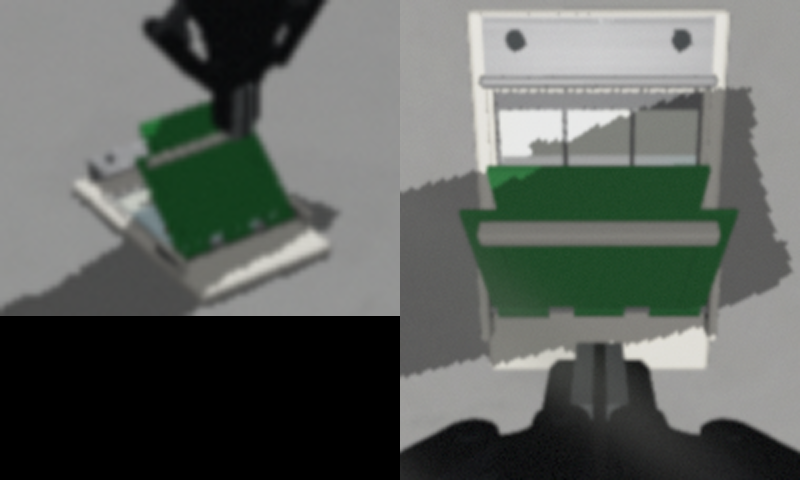

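The wrist view (crop) is clear. The flap rests at about 45°, with its tongue edge on row 167, shoulders on row 211, and rib on rows 222–245. I'll fit the angle, slide and carrier offset.

```bash
cat > fit3.py <<'E'
from fit import *
wc=np.load("wc2.npz"); q0=np.load("q.npy")
V=lambda u,v:(156+(u-400+.5)/2-.5,60+(v+.5)/2-.5)
W=[(V(470,12),(78,52,12)),(V(728,12),(78,-52,12)),(V(706,368),(-78,-52,12)),(V(494,368),(-78,52,12))]
F=[(V(488,167),(90,33,2)),(V(710,167),(90,-33,2)),(V(460,211),(70,46,2)),(V(738,211),(70,-46,2)),(V(478,246),(60,40,8.5)),(V(720,246),(60,-40,8.5)),(V(480,222),(66,40,8.5)),(V(719,222),(66,-40,8.5))]
pw=lambda p:cv2.projectPoints(np.array(p,float).reshape(-1,3),wc["rvec"],wc["tvec"],wc["mtx"],None)[0].reshape(2)
def res(v):  # dx,dy,dyaw,angle,slide
    q=q0[:4].copy();q[:3]+=[v[0]/1000,v[1]/1000,v[2]]
    return np.ravel([pw(carr(q,p))-uv for uv,p in W]+[pw(carr(q,flapc(v[3],p,v[4])))-uv for uv,p in F])
f=least_squares(res,[0,0,0,.8,1],loss="soft_l1");print(np.round(f.x,3));print(np.round(f.fun.reshape(-1,2),2).tolist())
E
python3 fit3.py
```

```text
[-0.021  0.92   0.006  0.68   1.006]
[[-2.85, -0.65], [2.62, -0.65], [1.64, 3.34], [-2.7, 3.46], [0.32, -0.27], [-0.18, -0.33], [-0.21, -0.12], [0.27, -0.2], [1.45, -0.56], [-1.37, -0.65], [-1.22, 5.9], [0.82, 5.81]]
```

{"op": "step_arm", "data": {"moves": [{"dx": 10,"dy": 0,"dz": 0,"rx": 0,"ry": 0,"rz": 0,"gripper": -1},{"dx": 8,"dy": 0,"dz": 4,"rx": 0,"ry": 0,"rz": 0,"gripper": -1},{"dx": 0,"dy": 0,"dz": 15,"rx": 0,"ry": 0,"rz": 0,"gripper": -1},{"dx": 0,"dy": 0,"dz": 15,"rx": 0,"ry": 0,"rz": 0,"gripper": -1},{"dx": 0,"dy": 0,"dz": 5,"rx": 0,"ry": 0,"rz": 0,"gripper": -1},{"dx": 0,"dy": 0,"dz": 5,"rx": 0,"ry": 0,"rz": 0,"gripper": -1},{"dx": 2.2,"dy": 0,"dz": 5,"rx": 0,"ry": 0,"rz": 0,"gripper": -1},{"dx": 2.2,"dy": 0,"dz": 5,"rx": 0,"ry": 0,"rz": 0,"gripper": -1},{"dx": 1.1,"dy": 0,"dz": 5.5,"rx": 0,"ry": 0,"rz": 0,"gripper": -1},{"dx": 1.1,"dy": 0,"dz": 5.5,"rx": 0,"ry": 0,"rz": 0,"gripper": -1},{"dx": 0.2,"dy": 0,"dz": 4,"rx": 0,"ry": 0,"rz": 0,"gripper": -1}]}}

```text
clock: 7.6
tcp_pos: [0.5096, -0.0042, 0.0465]
orientation: [2.74, 1.536, 0.001]
contact_force: [1.0, 1.1, 1.8]
grip_width: 0.0001
gripper_force: 1.1
```

```bash
python3 -c "
from st import *
state()
np.savez('wc3.npz',**r.camera_info('wrist'));w=r.grab_frame('wrist');cv2.imwrite('pics/w5.png',w);s=r.grab_frame('scene');cv2.imwrite('pics/s5.png',s)
a=cv2.resize(s[140:215,225:320],(400,316),interpolation=cv2.INTER_CUBIC);b=cv2.resize(w[100:340,156:356],(400,480),interpolation=cv2.INTER_CUBIC)
c=np.zeros((480,800,3),np.uint8);c[:316,:400]=a;c[:,400:]=b
cv2.imwrite('pics/p4.png',c);state()"
```

```text
t 7.6 tip(carrier mm) [-7.1  0.1 24.5] F carrier [ 1.42 -0.26  1.76] toolx yaw 58.5 z [ 0.001  0.    -1.   ] w 0.0001 0.022
t 7.7 tip(carrier mm) [-7.7  0.5 24.3] F carrier [0.86 0.14 1.25] toolx yaw 58.5 z [-0.001 -0.    -1.   ] w 0.0 0.022
```

View pics/p4.png

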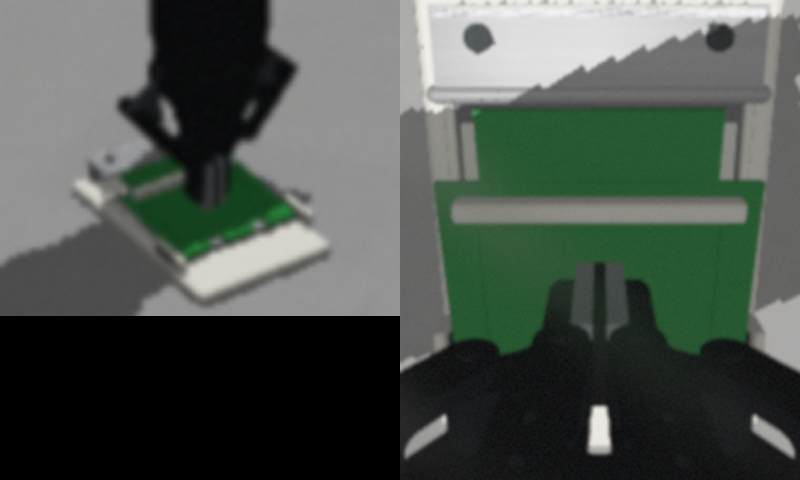

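The flap is almost flat. In the crop its tongue edge (row ~107) is just short of the lip roller (row ~95). The fingertips (row ~263) are behind the rib (rows 198–223). I'll press it fully flat now and then move up to the rib.

{"op": "step_arm", "data": {"moves": [{"dx": 0,"dy": 0,"dz": 2,"rx": 0,"ry": 0,"rz": 0,"gripper": -1},{"dx": 0,"dy": 0,"dz": 2,"rx": 0,"ry": 0,"rz": 0,"gripper": -1},{"dx": 0,"dy": 0,"dz": 0.5,"rx": 0,"ry": 0,"rz": 0,"gripper": -1},{"dx": 0,"dy": 0,"dz": 0,"rx": 0,"ry": 0,"rz": 0,"gripper": -1}]}}

```text
clock: 8.2
tcp_pos: [0.5092, -0.0043, 0.0424]
orientation: [-2.741, -1.535, -0.0]
contact_force: [0.1, 2.1, 3.4]
grip_width: -0.0002
gripper_force: 1.9
```

```bash
cat >> st.py <<'E'
def avg(n=6):
    q=np.load("q.npy");L=[]
    for i in range(n):
        r.grab_frame("wrist");L.append(r.get_obs()["contact_force"])
    c,s=np.cos(q[2]),np.sin(q[2]);L=np.array(L)@np.array([[c,s,0],[-s,c,0],[0,0,1]]).T
    print("Favg",L.mean(0).round(2),"sd",L.std(0).round(2))
E
python3 -c "
from st import *
state();avg();state()"
```

```text
t 8.2 tip(carrier mm) [-7.4  0.4 20.4] F carrier [1.84 0.99 3.4 ] toolx yaw 58.5 z [ 0.  0. -1.] w -0.0002 0.022
Favg [1.94 0.97 4.12] sd [0.37 0.52 0.61]
t 8.5 tip(carrier mm) [-7.4  0.3 20.4] F carrier [1.43 1.58 4.99] toolx yaw 58.5 z [ 0.  0. -1.] w -0.0002 0.022
```

{"op": "step_arm", "data": {"moves": [{"dx": 2,"dy": 0,"dz": 0.3,"rx": 0,"ry": 0,"rz": 0,"gripper": -1},{"dx": 2,"dy": 0,"dz": 0,"rx": 0,"ry": 0,"rz": 0,"gripper": -1},{"dx": 2,"dy": 0,"dz": 0,"rx": 0,"ry": 0,"rz": 0,"gripper": -1},{"dx": 2,"dy": 0,"dz": 0,"rx": 0,"ry": 0,"rz": 0,"gripper": -1},{"dx": 2,"dy": 0,"dz": 0,"rx": 0,"ry": 0,"rz": 0,"gripper": -1}]}}

```text
clock: 9.12
tcp_pos: [0.5137, 0.0028, 0.0421]
orientation: [2.742, 1.534, -0.002]
contact_force: [-2.6, -1.0, 8.5]
grip_width: 0.0004
gripper_force: 4.4
```

```bash
python3 -c "
from st import *
state();avg();state()
np.savez('wc4.npz',**r.camera_info('wrist'));w=r.grab_frame('wrist');cv2.imwrite('pics/w6.png',cv2.resize(w[100:340,156:356],(600,600)[:0] or (500,600),interpolation=cv2.INTER_CUBIC))"
```

```text
t 9.12 tip(carrier mm) [ 1.   0.4 20.1] F carrier [-2.24  1.7   8.49] toolx yaw 58.5 z [-0.001 -0.001 -1.   ] w 0.0004 0.022
Favg [-1.55  1.62  8.59] sd [0.56 0.49 0.41]
t 9.43 tip(carrier mm) [ 1.3  0.3 20.2] F carrier [-1.72  1.24  8.73] toolx yaw 58.5 z [-0.001 -0.001 -1.   ] w -0.0 0.022
```

View pics/w6.png

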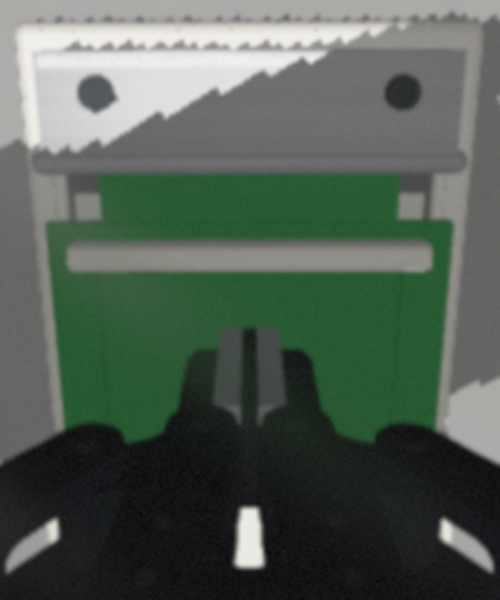

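The flap is already sliding with the tip by friction. The tongue's visible length went from about 20 mm to 11 mm, so its edge is now under the lip. The rib (row ~272 in this crop) is still about 12 mm ahead of the tip (row ~328). I'll ease the pressure and move up to the rib.

{"op": "step_arm", "data": {"moves": [{"dx": 0,"dy": 0,"dz": -0.5,"rx": 0,"ry": 0,"rz": 0,"gripper": -1},{"dx": 2,"dy": 0,"dz": 0,"rx": 0,"ry": 0,"rz": 0,"gripper": -1},{"dx": 2,"dy": 0,"dz": 0,"rx": 0,"ry": 0,"rz": 0,"gripper": -1},{"dx": 2,"dy": 0,"dz": 0,"rx": 0,"ry": 0,"rz": 0,"gripper": -1},{"dx": 2,"dy": 0,"dz": 0,"rx": 0,"ry": 0,"rz": 0,"gripper": -1}]}}

```text
clock: 10.1
tcp_pos: [0.5181, 0.0103, 0.0424]
orientation: [2.741, 1.535, -0.002]
contact_force: [-2.4, -3.3, 5.5]
grip_width: 0.0001
gripper_force: 2.6
```

```bash
cat > rows.py <<'E'
from st import *
# image column profile of the wrist view: rows of lip roller edge, tongue/panel, rib, along a column through the flap left of the fingers
def rows():
    w=r.grab_frame('wrist').astype(int)
    for x in (206,):
        c=w[100:240,x-2:x+3].mean(1); g=(c[:,1]-c[:,2]>25).astype(int); e=np.flatnonzero(np.diff(g)); print("green changes at rows",(e+100).tolist())
    cv2.imwrite('pics/last.png',w.astype(np.uint8))
state();avg(4);rows();state()
E
python3 rows.py; python3 -c "
import cv2,numpy as np
w=cv2.resize(cv2.imread('pics/w6.png'),(200,240)).astype(int);c=w[:140,48:53].mean(1);g=(c[:,1]-c[:,2]>25).astype(int);print((np.flatnonzero(np.diff(g))+100).tolist())"
```

```text
t 10.1 tip(carrier mm) [ 9.6  0.5 20.4] F carrier [-4.08  0.31  5.54] toolx yaw 58.5 z [-0.001 -0.001 -1.   ] w 0.0001 0.022
Favg [-2.19  0.72  5.34] sd [0.33 0.37 0.52]
green changes at rows [185, 196, 209]
t 10.35 tip(carrier mm) [ 9.8  0.4 20.4] F carrier [-2.27  0.58  4.73] toolx yaw 58.5 z [-0.001 -0.001 -1.   ] w -0.0004 0.022
[169, 195, 208]
```

{"op": "step_arm", "data": {"moves": [{"dx": 0,"dy": 0,"dz": -0.4,"rx": 0,"ry": 0,"rz": 0,"gripper": -1},{"dx": 2,"dy": 0,"dz": 0,"rx": 0,"ry": 0,"rz": 0,"gripper": -1},{"dx": 2,"dy": 0,"dz": 0,"rx": 0,"ry": 0,"rz": 0,"gripper": -1},{"dx": 2,"dy": 0,"dz": 0,"rx": 0,"ry": 0,"rz": 0,"gripper": -1}]}}

```text
clock: 10.85
tcp_pos: [0.5218, 0.0163, 0.0428]
orientation: [-2.74, -1.536, 0.0]
contact_force: [-0.4, -0.9, -0.2]
grip_width: 0.0001
gripper_force: 0.3
```

```bash
python3 rows.py
```

```text
t 10.85 tip(carrier mm) [16.8  0.5 20.8] F carrier [-0.99 -0.12 -0.2 ] toolx yaw 58.5 z [-0.  0. -1.] w 0.0001 0.022
Favg [ 0.15 -0.32  0.62] sd [0.68 0.31 0.19]
green changes at rows [198, 208, 221]
t 11.1 tip(carrier mm) [16.8  0.4 20.9] F carrier [ 1.41 -0.27  0.94] toolx yaw 58.5 z [ 0.  0. -1.] w -0.0 0.022
```

{"op": "step_arm", "data": {"moves": [{"dx": 2,"dy": 0,"dz": 0.15,"rx": 0,"ry": 0,"rz": 0,"gripper": -1},{"dx": 1.5,"dy": 0,"dz": 0,"rx": 0,"ry": 0,"rz": 0,"gripper": -1},{"dx": 1,"dy": 0,"dz": 0,"rx": 0,"ry": 0,"rz": 0,"gripper": -1}]}}

```text
clock: 11.48
tcp_pos: [0.5241, 0.0197, 0.0428]
orientation: [2.741, 1.535, -0.0]
contact_force: [-0.3, -1.0, 2.0]
grip_width: -0.0002
gripper_force: 0.9
```

```bash
python3 rows.py
```

```text
t 11.47 tip(carrier mm) [20.8  0.4 20.8] F carrier [-1.06 -0.27  2.02] toolx yaw 58.5 z [-0. -0. -1.] w -0.0002 0.022
Favg [-0.73 -0.01  1.77] sd [0.48 0.64 0.6 ]
green changes at rows [205, 214, 228]
t 11.72 tip(carrier mm) [21.   0.4 20.8] F carrier [-0.95  0.13  1.46] toolx yaw 58.5 z [ 0.  0. -1.] w 0.0003 0.022
```

{"op": "step_arm", "data": {"moves": [{"dx": 1,"dy": 0,"dz": 0,"rx": 0,"ry": 0,"rz": 0,"gripper": -1},{"dx": 1,"dy": 0,"dz": 0,"rx": 0,"ry": 0,"rz": 0,"gripper": -1},{"dx": 0.5,"dy": 0,"dz": 0,"rx": 0,"ry": 0,"rz": 0,"gripper": -1}]}}

```text
clock: 12.1
tcp_pos: [0.5253, 0.0219, 0.0427]
orientation: [-2.741, -1.536, 0.0]
contact_force: [-0.9, -2.0, 1.4]
grip_width: -0.0001
gripper_force: 1.4
```

```bash
python3 rows.py
```

```text
t 12.1 tip(carrier mm) [23.4  0.5 20.7] F carrier [-2.17 -0.32  1.42] toolx yaw 58.5 z [-0. -0. -1.] w -0.0001 0.022
Favg [-1.53 -0.17  1.63] sd [0.72 0.51 0.49]
green changes at rows [210, 218, 232]
t 12.35 tip(carrier mm) [23.3  0.5 20.7] F carrier [-1.15 -0.45  0.79] toolx yaw 58.5 z [-0. -0. -1.] w -0.0001 0.022
```

{"op": "step_arm", "data": {"moves": [{"dx": 0.5,"dy": 0,"dz": 0,"rx": 0,"ry": 0,"rz": 0,"gripper": -1},{"dx": 0.5,"dy": 0,"dz": 0,"rx": 0,"ry": 0,"rz": 0,"gripper": -1}]}}

```text
clock: 12.6
tcp_pos: [0.5253, 0.022, 0.0426]
orientation: [2.741, 1.534, -0.002]
contact_force: [-2.3, -4.4, 1.9]
grip_width: -0.0001
gripper_force: 3.0
```

```bash
python3 rows.py
```

```text
t 12.6 tip(carrier mm) [23.4  0.5 20.6] F carrier [-4.92 -0.35  1.89] toolx yaw 58.5 z [-0.001 -0.001 -1.   ] w -0.0001 0.022
Favg [-5.29 -0.06  1.6 ] sd [0.38 0.17 0.31]
green changes at rows [210, 218, 232]
t 12.85 tip(carrier mm) [23.4  0.5 20.6] F carrier [-4.35 -0.33  1.08] toolx yaw 58.5 z [-0.001 -0.001 -1.   ] w -0.0001 0.022
```

The tip hasn't moved and the push has risen to 5.3 N, against 2.2 N needed to move the pin, so it is at the end stop. I'll back off and lift away.

{"op": "step_arm", "data": {"moves": [{"dx": -1.2,"dy": 0,"dz": 0,"rx": 0,"ry": 0,"rz": 0,"gripper": -1},{"dx": -0.3,"dy": 0,"dz": -3,"rx": 0,"ry": 0,"rz": 0,"gripper": -1},{"dx": -1,"dy": 0,"dz": -15,"rx": 0,"ry": 0,"rz": 0,"gripper": -1},{"dx": -15,"dy": 0,"dz": -40,"rx": 0,"ry": 0,"rz": 0,"gripper": -1},{"dx": -25,"dy": 0,"dz": -40,"rx": 0,"ry": 0,"rz": 0,"gripper": -1},{"dx": -25,"dy": 0,"dz": 0,"rx": 0,"ry": 0,"rz": 0,"gripper": -1},{"dx": 0,"dy": 0,"dz": 0,"rx": 0,"ry": 0,"rz": 0,"gripper": -1}]}}

```text
clock: 13.72
tcp_pos: [0.4905, -0.0356, 0.1422]
orientation: [2.743, 1.532, 0.004]
contact_force: [0.9, 0.2, 0.5]
grip_width: -0.0002
gripper_force: 0.0
```

```bash
python3 -c "
from st import *
state()
np.savez('wc5.npz',**r.camera_info('wrist'));w=r.grab_frame('wrist');s=r.grab_frame('scene')
a=cv2.resize(s[140:215,225:320],(400,316),interpolation=cv2.INTER_CUBIC);b=cv2.resize(w[60:300,156:356],(400,480),interpolation=cv2.INTER_CUBIC)
c=np.zeros((480,800,3),np.uint8);c[:316,:400]=a;c[:,400:]=b
cv2.imwrite('pics/p5.png',c)"
```

```text
t 13.72 tip(carrier mm) [-43.8  -0.2 120.2] F carrier [ 0.67 -0.68  0.47] toolx yaw 58.4 z [ 0.002  0.001 -1.   ] w -0.0002 0.022
```

View pics/p5.png

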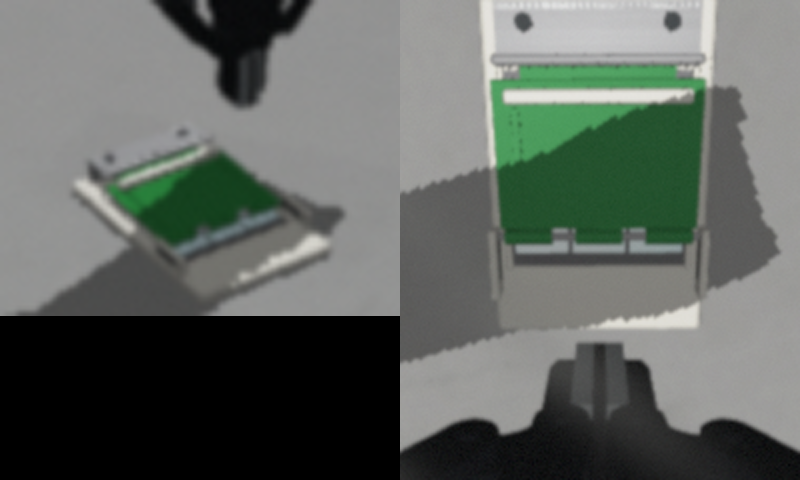

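The flap lies flat with its tongue under the lip roller (crop row ~66, shoulder at row 80). That puts the shoulder about 6 mm short of the lip, where 7 mm is expected at the end stop. The gripper is clear, so I'm handing in.

```bash
python3 -c "
from bench import r
print(r.hand_in())"
```

```text
the job is handed in; nothing more can be done
None
```

The carrier is shut: the flap lies flat, its front edge is tucked under the lip at the end stop, and it stayed shut after I let go and handed in at about 14 s. Roughly the first 17 mm of the slide came from fingertip friction on the outer face, and the rib push only seated it against the stop; I also viewed 12 pictures, two over the limit of 10.

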